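Snap the spout clip shut with pliers

TASK

The clip on the water filter's spout pipe has been left open. Take the pliers from the bamboo tray, squeeze the clip's two ears together between their jaws until it clicks and stays shut, then lay the pliers back flat in the tray. Touch the filter with nothing but the pliers, and leave the cups, strainer and other things where they stand.

Things in the scene. Friction and masses are not known exactly. Their poses are not given: they have to be found in the camera images.
- tray: (all sizes in these notes are in mm) fixed bamboo tray, 240 (its x) by 300 (its y), floor 8 thick, rim 14 high and 7 thick; origin on the bar under its centre, z up. The pliers lie in its +y half, a cup and a strainer in its -y half
- pliers: small pliers lying flat, 140 g; origin on the underside below the pivot; x runs from handles to jaws, z up. Two red handle grips, 12 thick and 22 high (full height), reach 100 back from the pivot. A spring holds them open; handles and jaws close sideways: about 6 N on each handle starts it, 10 N holds it nearly shut, up to 20 N with the clip between. Centre of mass about 40 behind the pivot
- pliers_grip (a point): place to grip: midway between the two handle grips, 60 behind the pivot, 11 above the underside; axes as pliers. Open, the handles are 66 wide here over their outer faces; squeezed to 54 the faces are parallel; with the clip shut about 40. Held between two fingers both halves turn equally, so the jaws stay centred on the middle line
- nose_left (a point): axis of the upright round nose (12 thick, 16 high) at the end of the pliers' left jaw, at mid height (11 above the underside). With the pliers open it lies 53 ahead of the pivot and 24 to the left (+y)
- nose_right (a point): the same for the right jaw, 24 to the right (-y). Open, the noses leave a gap of 36 between them, midway point 53 ahead of the pivot; the gap shrinks about 0.92 mm for each mm that the handles are squeezed at pliers_grip
- jaw (a joint): angle of the pliers' hinge: 0 open, grows as they close; about 0.45 when the clip is squeezed shut, stop at 0.55
- filter: fixed bench water filter; origin on the bar under its upright spout pipe (16 thick, 290 high; its end bends over to -y, above 250). White base 18 high, x -30 to 120, y -40 to 230; white tank 110 wide, 265 high at x 55, y 120. An orange clip ring 28 wide is on the pipe; the clip's two ears stick out to -x, the front
- clip_mid (a point): middle of the clip's two ears when shut: 30 before the pipe's axis, 101 above the bar; axes as the filter. The ears are upright plates 4 thick, 22 high, from 12 to 40 before the pipe's axis. The orange ear is fixed, outer face 6 to the -y side. The yellow ear hinges round the pipe: open, its outer face here is about 13 to the +y side (15 at the free end), shut 6
- clip (a joint): angle of the yellow ear round the pipe: 0 open, 0.22 clicked shut. It is a snap: pressed at the ear's middle it resists with up to about 8 N, tips over half way (0.11), then snaps to 0.22 and stays there by itself; before half way it springs back to 0
- cup_tray: white espresso cup (60 wide, 54 high, ear handle) standing in the tray; origin under its centre; leave it alone
- cup_bar: second white espresso cup, same size, standing on the bar; origin under its centre; leave it alone
- strainer: small round steel tea strainer (64 wide, 22 high, with a 45 long wire handle) in the tray; origin under its centre; leave it alone
- teapot: blue ceramic teapot (140 wide body, 132 high, spout and handle); origin under its centre; leave it alone
- tea_tin: copper-coloured tea tin (70 wide, 100 high); origin under its centre; leave it alone
- honey: amber glass honey jar (64 wide, 85 high); origin under its centre; leave it alone
Mind the look-alikes: they are no part of the job. What is shaped like the pliers but black or turquoise is not meant.

How it is judged:
By the outcome, as a careful person would: the job done as asked, in the order asked, and still so for the second after the job is handed in, with the robot touching nothing.
It also fails if it takes over 48 s, if anything falls off the work surface, if the arm or the gripper's body presses on something with over 40 N, if the wrist force passes 120 N, or if a joint passes its speed limit or range.

ROBOT

A 6-joint arm with a two-finger parallel gripper is mounted at the origin on the work surface. World frame = base frame: x ahead of the robot, y to its left, z up, the work surface at z = 0. Lengths are in m, angles in degrees, forces in N, time in s.
With the tool pointing down it reaches from about 0.25 to 0.775 m from the base axis. Payload 8.9 kg.
Tool frame: the origin (TCP) lies between the finger pads; the fingertips stand ahead of it and the grasp point (between the pads) lies 2 mm behind it (r.tcp_to_tips is the z of the fingertips in the tool frame, in m); z points along the fingers, y is the line along which they close (so a half turn about z gives the same grasp; the last joint's range is limited). The gripper opens to 85 mm and grips with 20 to 120 N. Pads are 22 mm wide; open, the fingers measure 114 mm over their backs; the gripper's body (76 mm by 85 mm) begins 54 mm behind the grasp point. The pads swing forward as they close: fully open they stand 13 mm farther back than shut.
Start: joints at [-74.559, 16.656, -8.789, 64.555, 0, 82.019], TCP at [0.209, -0.482, 0.248] pointing down, gripper open.
Joint ranges: [-144.48, 144.48], [-52.06, 99.96], [-74.48, 78.29], [-112.23, 115.85], [-86.99, 84.42], [-180, 180]. Speed limits (degrees/s): [127.2, 127.2, 159.86, 180, 180, 180].

INTERFACE

Orientations are given as [roll, pitch, yaw] about the fixed x, y, z axes, in that order (R = Rz(yaw) Ry(pitch) Rx(roll)).
In Python, from plant import r gives the robot as it stands. The module is installed in compiled form; this text tells all that it offers.
- The arm moves only by the tool step_arm, never from a script. Its argument "deltas" is a list of rows, each a list of 3 entries, a list of its own where there are three numbers: the finger opening in mm, from 0 to 85.4, then the shift along the world's x, y, z in mm, then the turn about the world's z in rad. A call has exactly 8 rows; each row shifts and turns the commanded pose from where the row before left it; what a row does not reach is not made up. A row lasts 1/12 s, in which the tool goes at most 41.7 mm and 7.16 degrees, less where a joint would pass 70% of its speed; a pose out of reach is approached as far as the arm can. A call with a gripper value outside its range is refused whole. The fingers move at their own pace and stop on an object; the grip force is fixed at half the most. Time passes only in rows, so rows that do not move let the fingers close, or fill a call up. It gives the time, the measured TCP pose, the force, the opening and the grip force at its end, in the units of the state.
- r.get_state(): the state, without advancing time (a new reading comes with each control period).
- r.snapshot(name): name is "scene" or "top" or "wrist"; returns a dict with "pixels" (384x512x3 uint8, red, green, blue), "depth" (384x512 float32, m along the optical axis (not along the pixel's ray), 0 where there is no reading), "fx", "fy", "cx", "cy" (pixels), "world_from_camera" (4x4, takes a point from camera to world coordinates); the wrist camera has in their place "T_tool_cam" (4x4, takes a point from camera to tool coordinates, whose origin is the TCP and whose axes are the flange's). Camera axes: x right, y up, looking along -z (the intrinsics and any distortion apply to the point x, -y, -z); pixel columns grow to the right and rows downward; lengths in m; the calibration is good to about 2 mm. A picture is of the moment at which its call begins: read the wrist's pose just before it.
- r.sign_off(): hands the job in; it is judged then, once.
Trained networks look in a picture, given as the dict that the camera call returned (one of the last four; its "shot" number tells which), for a name from the list of things; names that differ only in an ending like _2 or _b are one class to them, and where a whole thing is asked for, a point or a joint stands for the part that bears it (a point fixed in the world has none). Each returns a list of dicts, best first, with "score" (0 to 1); they miss things now and then, are a little off and sometimes report something else, mostly with a low value. They report only what shows in the picture. A call takes as long as a camera call. They do not tell look-alikes from the thing itself.
- r.regions_of(picture, query): "region" (384x512 bool, what is visible of it) and "box" ([centre column, centre row, width, height] as shares, 0 to 1, of the picture: columns of its width, rows of its height, round what is visible of it).
- r.place_of(picture, query): "at" ([column, row] as shares, 0 to 1, of the picture: columns of its width, rows of its height: a listed point, or the origin of a listed thing).
The state is a dict: "clock": time; "q": joint angles; "qd": joint speeds; "tau": joint torques, N m; "eef_pos": TCP position; "orientation": TCP orientation; "ft_force": force on the tool from outside, world axes, zero at the start; "ft_torque": the same for the moment, N m; "gripper_width": opening from 0.0 (shut) to 1.0 (fully open); "grip_force": force on a finger pad.
Only numpy, scipy, OpenCV 4.12 (cv2) and the standard library are available. Lean on these libraries where they do the work, as an engineer would, in place of code of your own. Each camera call takes 0.05 s, during which the arm holds its last target. There are 200 camera calls.

## Working session

There is one attempt and no reset: what is moved stays moved. The work goes in short steps, Python scripts to look and compute and a tool call to move; the robot and the scene stay as the last step left them, time stands still between calls to the robot, and variables do not carry over. Pictures are saved under pics/ and viewed, at most 13 in all, crops included, and the job is handed in when it is done.

Besides the shell and the picture viewer there is one more tool, called as a command line: name --argument value ..., lists and objects as JSON in quotes. step_arm: Moves the arm, as the interface text tells. Its arguments: {"type":"object","properties":{"deltas":{"type":"array","items":{"type":"array"}}},"required":["deltas"]}

```bash
mkdir -p pics; cat > h.py <<'E'
import numpy as np, cv2
from plant import r
def back(p,uv,T=None,depth=None,z=None):
    u,v=uv; T=p["world_from_camera"] if T is None else T
    d=np.array([(u-p["cx"])/p["fx"],-(v-p["cy"])/p["fy"],-1.0])
    if z is not None:
        D=T[:3,:3]@d; o=T[:3,3]; return o+D*(z-o[2])/D[2]
    if depth is None:
        w=p["depth"][int(v)-1:int(v)+2,int(u)-1:int(u)+2]; depth=np.median(w[w>0]) if (w>0).any() else np.nan
    return T[:3,:3]@(d*depth)+T[:3,3]
def cloud(p,mask,T=None):
    T=p["world_from_camera"] if T is None else T
    v,u=np.nonzero(mask&(p["depth"]>0)); d=p["depth"][v,u]
    c=np.c_[(u-p["cx"])/p["fx"]*d,-(v-p["cy"])/p["fy"]*d,-d]
    return c@T[:3,:3].T+T[:3,3]
E
python3 - <<'E'
from h import *
print(r.get_state()); print(r.tcp_to_tips)
for n in("scene","top"):
    p=r.snapshot(n); cv2.imwrite(f"pics/{n}.png",p["pixels"][...,::-1])
    print(n,p["fx"],p["cx"],p["cy"],p.keys(),p["world_from_camera"].round(3).tolist())
    for q in("pliers","pliers_grip","nose_left","nose_right","clip_mid","filter","tray","cup_tray","strainer","cup_bar"):
        for x in r.place_of(p,q)[:3]:
            uv=np.array(x["at"])*[512,384]
            print(q,round(x["score"],2),uv.round(1),back(p,uv).round(3),back(p,uv,z=0.0).round(3))
E
```

```text
{'clock': 0.0, 'q': array([-7.45601546e+01,  1.66879086e+01, -8.83032311e+00,  6.45554496e+01,
        1.33264823e-03,  8.20176457e+01]), 'qd': array([0.01336044, 0.02287835, 0.08922461, 0.05060359, 0.02917184,
       0.00712039]), 'tau': array([-2.90896678e-04, -5.37138462e+01,  3.31370723e+01,  1.54525379e-02,
       -4.60564024e-05, -1.49517126e-05]), 'eef_pos': array([ 0.20857962, -0.48133802,  0.2477464 ]), 'orientation': array([-1.79927218e+02, -1.15517142e-02,  2.34221915e+01]), 'ft_force': array([-0.48251665,  0.2794464 , -0.03043737]), 'ft_torque': array([ 0.00238282, -0.01371034,  0.02280887]), 'grip_force': 0.0, 'gripper_width': 1.0015338247670105}
0.017
scene 358.8508859887183 252.89496750039416 192.1420105249519 dict_keys(['pixels', 'depth', 'fx', 'fy', 'cx', 'cy', 'world_from_camera', 'shot']) [[0.304, -0.628, 0.716, 1.18], [0.953, 0.203, -0.226, -0.163], [-0.004, 0.751, 0.66, 0.732], [0.0, 0.0, 0.0, 1.0]]
pliers 0.79 [272.3 172.3] [0.644 0.047 0.281] [0.311 0.179 0.   ]
pliers 0.78 [123.8 182.7] [ 0.232 -0.288  0.013] [ 0.215 -0.291  0.   ]
pliers 0.67 [231.8 209.2] [0
[... 2112 characters left out ...]
55 [254.7 191.6] [ 0.472  0.044 -0.   ] [0.472 0.044 0.   ]
nose_right 0.72 [351.4 163.2] [ 0.564 -0.292  0.027] [ 0.569 -0.297  0.   ]
nose_right 0.47 [232.2 241.6] [0.3   0.123 0.014] [0.3   0.124 0.   ]
nose_right 0.43 [267.  187.3] [0.486 0.001 0.006] [0.487 0.001 0.   ]
clip_mid 0.69 [252.7 155.3] [0.597 0.05  0.022] [0.601 0.05  0.   ]
filter 0.83 [246.6 147.2] [0.608 0.069 0.109] [0.63  0.071 0.   ]
tray 0.67 [355.3 185.6] [ 0.488 -0.307  0.007] [ 0.489 -0.308  0.   ]
cup_tray 0.76 [381.2 161.4] [ 0.572 -0.4    0.012] [ 0.574 -0.403  0.   ]
strainer 0.71 [385.9 192.6] [ 0.462 -0.412  0.009] [ 0.463 -0.415  0.   ]
cup_bar 0.52 [293.3 117. ] [ 0.725 -0.092  0.045] [ 0.737 -0.096  0.   ]
```

View pics/scene.png

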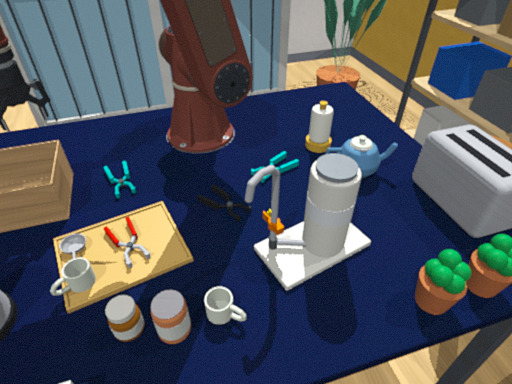

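View pics/top.png

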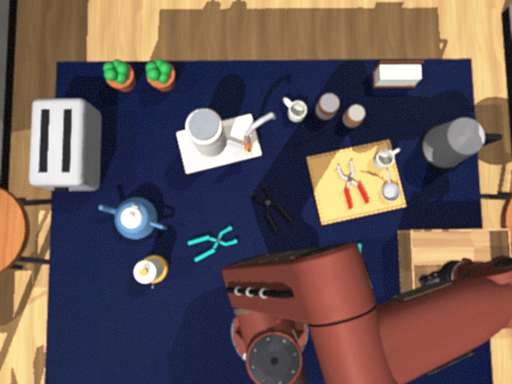

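The scene view shows the red pliers in the tray at (127,245) with jaws pointing toward larger x. The orange clip is on the spout pipe at (270,220), and the black (225,203) and turquoise pliers are decoys. The top view agrees: red pliers at (350,185), clip at (248,145). I'll move over the pliers and look with the wrist camera.

step_arm --deltas '[[85, [30, 22, 0], 0], [85, [30, 22, 0], 0], [85, [30, 22, 0], 0], [85, [30, 22, 0], 0], [85, [30, 22, 0], 0], [85, [30, 22, 0], 0], [85, [30, 22, 0], 0], [85, [30, 22, 0], 0]]'

```text
clock: 1.77
eef_pos: [0.45, -0.3044, 0.2485]
orientation: [180.0, -0.0, 23.4]
ft_force: [0.5, -0.8, -0.4]
gripper_width: 0.995
grip_force: 0.0
```

```bash
cat >> h.py <<'E'
from scipy.spatial.transform import Rotation as Ro
def wristT():
    s=r.get_state(); p=r.snapshot("wrist"); T=np.eye(4)
    T[:3,:3]=Ro.from_euler("xyz",s["orientation"],degrees=True).as_matrix(); T[:3,3]=s["eef_pos"]
    return s,p,T@p["T_tool_cam"]
E
python3 - <<'E'
from h import *
s,p,T=wristT(); cv2.imwrite("pics/w1.png",p["pixels"][...,::-1])
print(s["eef_pos"],s["orientation"],p["T_tool_cam"].round(3).tolist(),p["fx"])
for q in("pliers","pliers_grip","nose_left","nose_right"):
    for x in r.place_of(p,q)[:2]:
        uv=np.array(x["at"])*[512,384]; print(q,x["score"],uv,back(p,uv,T).round(4),back(p,uv,T,z=0.008 if q=="pliers" else .019).round(4))
hsv=cv2.cvtColor(p["pixels"],cv2.COLOR_RGB2HSV)
m=((hsv[...,0]<6)|(hsv[...,0]>174))&(hsv[...,1]>180)&(hsv[...,2]>90)
c=cloud(p,m,T); c=c[(c[:,2]>.02)&(c[:,2]<.04)]; print("red",len(c),c.mean(0),c.min(0),c.max(0))
d=c[:,:2]-c[:,:2].mean(0)
n,lab=cv2.connectedComponents(m.astype(np.uint8))
for i in range(1,n):
    if (lab==i).sum()>200:
        k=cloud(p,lab==i,T); k=k[k[:,2]>.024]; l=cv2.fitLine(k[:,:2].astype(np.float32),2,0,.01,.01).ravel()
        a=np.degrees(np.arctan2(l[1],l[0])); print(i,len(k),k.mean(0).round(4),a, np.median(k[:,2]))
E
```

```text
[ 0.45002955 -0.30440318  0.24847789] [ 1.79979138e+02 -8.11193304e-03  2.34203427e+01] [[0.0, 0.945, 0.328, 0.085], [1.0, -0.001, 0.0, 0.0], [0.0, 0.328, -0.945, -0.126], [0.0, 0.0, 0.0, 1.0]] 328.2532252619772
pliers 0.93 [262.5024 101.2992] [ 0.5095 -0.2852  0.0277] [ 0.5085 -0.2861  0.008 ]
pliers 0.79 [187.392 302.208] [ 0.234  -0.2982  0.0116] [ 0.2311 -0.2985  0.008 ]
pliers_grip 0.91 [177.8176 344.2944] [ 0.151  -0.3107  0.0004] [ 0.1697 -0.3087  0.019 ]
pliers_grip 0.55 [  6.912  117.5808] [ 0.3784 -0.0314  0.0005] [ 0.3858 -0.0433  0.019 ]
nose_left 0.91 [168.6016 271.104 ] [ 0.2749 -0.2606  0.0193] [ 0.2747 -0.2606  0.019 ]
nose_left 0.74 [242.1248  46.8864] [ 0.5483 -0.2466  0.0274] [ 0.5488 -0.246   0.019 ]
nose_right 0.86 [293.2224  50.4192] [ 0.5652 -0.2934  0.0272] [ 0.5661 -0.294   0.019 ]
nose_right 0.75 [208.4864 276.7872] [ 0.2857 -0.3094  0.0175] [ 0.2868 -0.3092  0.019 ]
red 193 [ 0.45805678 -0.30169929  0.02964314] [ 0.41577945 -0.34358485  0.0276764 ] [ 0.49470261 -0.2677756   0.03163697]
```

```bash
python3 - <<'E'
from h import *
s,p,T=wristT()
hsv=cv2.cvtColor(p["pixels"],cv2.COLOR_RGB2HSV)
m=((hsv[...,0]<10)|(hsv[...,0]>170))&(hsv[...,1]>150)&(hsv[...,2]>70)
n,lab=cv2.connectedComponents(m.astype(np.uint8))
for i in range(1,n):
    if (lab==i).sum()>60:
        k=cloud(p,lab==i,T); k=k[(k[:,2]>.024)&(k[:,2]<.036)]
        if len(k)<30: continue
        l=cv2.fitLine(k[:,:2].astype(np.float32),2,0,.01,.01).ravel()
        print(i,len(k),k.mean(0).round(4),np.degrees(np.arctan2(l[1],l[0])),np.median(k[:,2]))
E
```

```text
1 665 [ 0.445  -0.2778  0.0298] 13.027764 0.029912329470409338
2 697 [ 0.4618 -0.3284  0.0298] 24.216705 0.02985206233416121
```

View pics/w1.png

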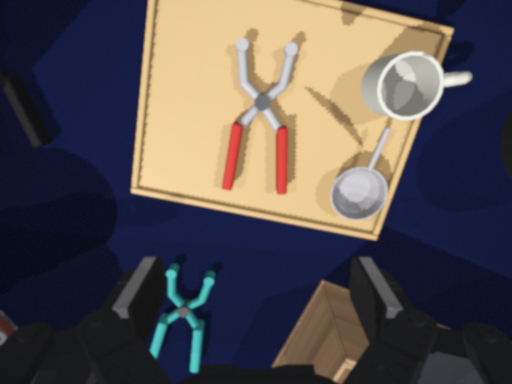

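The wrist view shows the red pliers clearly, noses at (242,46) and (292,50), pivot at (262,101), handles below it. The cup and strainer are well clear. The handle fit gives a grip point of (0.452,-0.304), yaw 18.5° and top at z 0.030, which matches the notes.

step_arm --deltas '[[85, [2, 0, -28], -0.043], [85, [0, 0, -28], -0.043], [85, [0, 0, -28], 0], [85, [0, 0, -28], 0], [85, [0, 0, -28], 0], [85, [0, 0, -28], 0], [85, [0, 0, -22], 0], [85, [0, 0, -8], 0]]'

```text
clock: 2.73
eef_pos: [0.4481, -0.3055, 0.0475]
orientation: [-179.8, 0.1, 18.4]
ft_force: [-0.6, 0.5, 0.0]
gripper_width: 0.991
grip_force: 0.0
```

step_arm --deltas '[[85, [0, 0, -6], 0], [85, [0, 0, -6], 0], [85, [0, 0, -4], 0], [85, [0, 0, -3], 0], [85, [0, 0, -2], 0], [85, [0, 0, 0], 0], [74, [0, 0, 0], 0], [74, [0, 0, 0], 0]]'

```text
clock: 3.4
eef_pos: [0.451, -0.3059, 0.0297]
orientation: [180.0, -0.0, 18.5]
ft_force: [0.3, -0.1, -0.0]
gripper_width: 0.873
grip_force: 0.0
```

```bash
python3 - <<'E'
from h import *
s,p,T=wristT(); cv2.imwrite("pics/w2.png",p["pixels"][...,::-1]); print(s["eef_pos"],s["orientation"],s["ft_force"],s["gripper_width"]*85.4)
E
```

```text
[ 0.4509518  -0.30585238  0.02970328] [ 1.79968460e+02 -1.93287328e-02  1.85022799e+01] [ 0.28073    -0.14510724 -0.04526715] 74.51524066174868
```

View pics/w2.png

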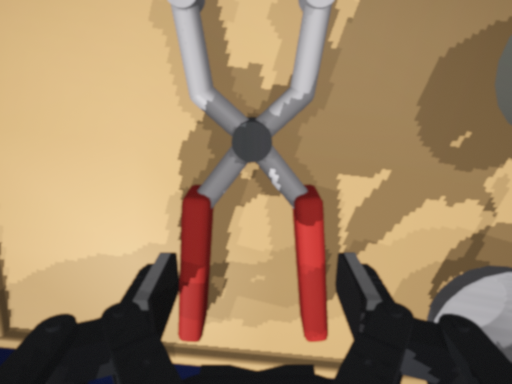

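```bash
python3 - <<'E'
from h import *
s,p,T=wristT()
g=p["pixels"].max(2)<110
for a,b in((130,178),(338,385)):
    m=np.zeros_like(g); m[250:310,a:b]=1
    c=cloud(p,m&g,T); c=c[c[:,2]>.009]
    print(len(c),np.percentile(c[:,2],[0,2,5,10,25,50]).round(4))
    for v in range(250,312,6):
        print(v,[int(1000*back(p,(u,v),T)[2]) for u in range(a,b,6)])
E
```

```text
2147 [0.0223 0.0255 0.0274 0.0299 0.0359 0.0441]
250 [7, 8, 8, 8, 8, 8, 8, 8]
256 [8, 8, 8, 8, 7, 29, 29, 27]
262 [8, 7, 8, 8, 34, 34, 34, 29]
268 [8, 8, 32, 32, 38, 38, 38, 30]
274 [8, 37, 36, 42, 43, 42, 39, 31]
280 [8, 41, 41, 46, 47, 47, 40, 32]
286 [45, 45, 51, 51, 51, 48, 40, 33]
292 [49, 50, 54, 54, 54, 49, 41, 34]
298 [52, 58, 58, 58, 56, 49, 42, 34]
304 [62, 62, 59, 59, 56, 50, 43, 35]
310 [66, 65, 59, 59, 58, 51, 44, 8]
2156 [0.0236 0.0269 0.0286 0.0308 0.0364 0.0445]
250 [8, 8, 7, 7, 7, 8, 8, 8]
256 [24, 29, 29, 29, 8, 8, 8, 7]
262 [24, 34, 34, 34, 8, 7, 8, 8]
268 [26, 35, 39, 39, 38, 32, 8, 8]
274 [27, 35, 42, 42, 43, 37, 37, 8]
280 [27, 36, 44, 47, 47, 47, 40, 40]
286 [28, 37, 44, 50, 51, 51, 45, 45]
292 [29, 37, 44, 52, 54, 54, 54, 49]
298 [30, 38, 46, 52, 57, 57, 58, 58]
304 [8, 40, 47, 54, 59, 59, 59, 62]
310 [7, 40, 48, 54, 59, 59, 66, 65]
```

step_arm --deltas '[[74, [0, 0, -3], 0], [74, [0, 0, -3], 0], [68, [0, 0, 0], 0], [62, [0, 0, 0], 0], [58, [0, 0, 0], 0], [54, [0, 0, 0], 0], [54, [0, 0, 0], 0], [54, [0, 0, 0], 0]]'

```text
clock: 4.17
eef_pos: [0.451, -0.3064, 0.0243]
orientation: [179.9, -0.0, 18.5]
ft_force: [-1.8, 0.0, 12.0]
gripper_width: 0.636
grip_force: 11.0
```

```bash
python3 - <<'E'
from h import *
p=r.snapshot("scene")
for q in("clip_mid","filter"):
    for x in r.place_of(p,q)[:2]: print(q,x["score"],np.array(x["at"])*[512,384])
R=r.regions_of(p,"filter")[0]["region"]
hsv=cv2.cvtColor(p["pixels"],cv2.COLOR_RGB2HSV)
c=cloud(p,R)
k=c[(c[:,2]>.014)&(c[:,2]<.021)]
rect=cv2.minAreaRect(k[:,:2].astype(np.float32)); print("base",len(k),rect,cv2.boxPoints(rect).tolist())
# pipe slice
for lo,hi in((.13,.16),(.16,.19),(.19,.22)):
    t=c[(c[:,2]>lo)&(c[:,2]<hi)&(c[:,0]<.68)&(c[:,1]<.12)]; print("pipe",len(t),t.mean(0).round(4),t.min(0).round(3),t.max(0).round(3))
m=(hsv[...,0]>5)&(hsv[...,0]<35)&(hsv[...,1]>150); m[:180]=0;m[245:]=0;m[:,:250]=0;m[:,295:]=0
o=cloud(p,m); print("clip",len(o),o.min(0),o.max(0))
cv2.imwrite("pics/clip.png",cv2.resize(p["pixels"][180:290,220:370,::-1],None,fx=5,fy=5,interpolation=cv2.INTER_CUBIC))
E
```

```text
clip_mid 0.56 [268.0832 216.384 ]
filter 0.65 [269.824  250.2144]
base 2636 ((0.5334457159042358, 0.1397227644920349), (0.37728261947631836, 0.2700325846672058), 13.805105209350586) [[0.31803613901138306, 0.2258252650499344], [0.3824712634086609, -0.036406900733709335], [0.7488552927970886, 0.05362026393413544], [0.6844201683998108, 0.31585243344306946]]
pipe 61 [0.626  0.0623 0.1457] [0.622 0.056 0.131] [0.631 0.072 0.16 ]
pipe 67 [0.6257 0.0619 0.1754] [0.618 0.056 0.161] [0.629 0.07  0.19 ]
pipe 73 [0.6255 0.0621 0.2047] [0.617 0.056 0.19 ] [0.63  0.072 0.22 ]
clip 230 [ 0.47048962  0.0493758  -0.00234637] [0.65168643 0.12540037 0.12575648]
```

View pics/clip.png

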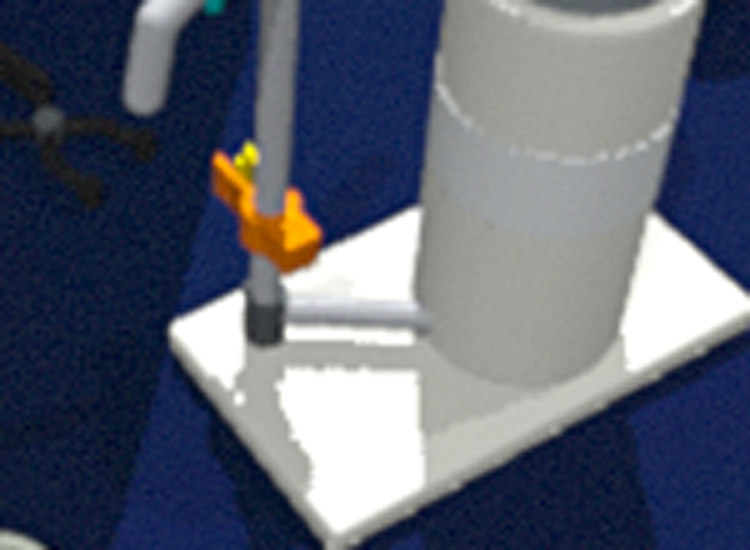

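step_arm --deltas '[[54, [0, 0, 2], 0], [54, [0, 0, 4], 0], [54, [0, 0, 8], 0], [54, [0, 0, 16], 0], [54, [0, 0, 25], 0], [54, [0, 10, 25], 0], [54, [0, 20, 25], 0], [54, [0, 30, 25], 0]]'

```text
clock: 5.03
eef_pos: [0.4508, -0.2467, 0.1549]
orientation: [179.9, -0.0, 18.4]
ft_force: [0.8, -0.2, -1.7]
gripper_width: 0.636
grip_force: 7.0
```

step_arm --deltas '[[54, [0, 35, 25], -0.01], [54, [0, 35, 25], -0.01], [54, [0, 35, 25], -0.01], [54, [0, 35, 25], -0.01], [54, [0, 35, 25], -0.01], [54, [0, 35, 21], -0.01], [54, [0, 35, 0], -0.01], [54, [0, 23, 0], -0.012]]'

```text
clock: 5.7
eef_pos: [0.4507, 0.0194, 0.2973]
orientation: [180.0, -0.2, 13.8]
ft_force: [0.3, -0.1, -1.8]
gripper_width: 0.633
grip_force: 7.0
```

step_arm --deltas '[[54, [0, 0, 0], 0], [54, [0, 0, 0], 0], [54, [0, 0, 0], 0], [54, [0, 0, 0], 0], [54, [0, 0, 0], 0], [54, [0, 0, 0], 0], [54, [0, 0, 0], 0], [54, [0, 0, 0], 0]]'

```text
clock: 6.37
eef_pos: [0.4507, 0.0164, 0.2953]
orientation: [-180.0, 0.0, 13.8]
ft_force: [0.2, 0.4, -1.6]
gripper_width: 0.632
grip_force: 7.0
```

```bash
python3 - <<'E'
from h import *
s,p,T=wristT(); cv2.imwrite("pics/w3.png",p["pixels"][...,::-1]); print(s["eef_pos"],s["orientation"],s["ft_force"])
for q in("clip_mid","filter","pliers","nose_left","nose_right","pliers_grip"):
    for x in r.place_of(p,q)[:2]:
        uv=np.array(x["at"])*[512,384]; print(q,round(x["score"],2),uv,back(p,uv,T).round(4),back(p,uv,T,z=0.101).round(4) if q[0]!='f' else back(p,uv,T,z=0.0))
hsv=cv2.cvtColor(p["pixels"],cv2.COLOR_RGB2HSV)
for nm,lo,hi in(("orange",6,21),("yellow",22,34)):
    m=(hsv[...,0]>=lo)&(hsv[...,0]<=hi)&(hsv[...,1]>130)&(hsv[...,2]>80)
    c=cloud(p,m,T); c=c[(c[:,2]>.07)&(c[:,2]<.13)]
    if len(c): print(nm,len(c),c.mean(0),c.min(0),c.max(0))
E
```

```text
[0.45068209 0.01639026 0.29532843] [-1.79997648e+02  1.06215465e-02  1.37510557e+01] [ 0.20973363  0.43475032 -1.56232061]
clip_mid 0.94 [248.1152   5.6064] [0.6028 0.0632 0.0181] [0.5885 0.0577 0.101 ]
pliers 0.88 [124.1088 223.1808] [0.3103 0.1663 0.0163] [0.3569 0.1391 0.101 ]
pliers 0.62 [265.216  165.1968] [0.502  0.0252 0.2941] [0.4546 0.0085 0.101 ]
nose_left 0.96 [156.2112 205.2096] [0.3477 0.1273 0.0186] [0.3856 0.1087 0.101 ]
nose_left 0.65 [232.0896 131.7888] [0.4655 0.0509 0.0187] [0.4793 0.0479 0.101 ]
nose_right 0.77 [440.2176 308.0064] [ 0.2836 -0.3059  0.0159] [ 0.336  -0.2341  0.101 ]
nose_right 0.74 [164.9152 234.5088] [0.3068 0.1102 0.0167] [0.354  0.0948 0.101 ]
pliers_grip 0.67 [ 80.4864 228.9024] [0.278  0.2303 0.0004] [0.339  0.1839 0.101 ]
orange 36 [0.5866132  0.05245028 0.11093671] [0.58187257 0.05085997 0.09797992] [0.59182259 0.0548267  0.11396401]
yellow 79 [0.58327286 0.06598547 0.10810946] [0.57968501 0.06189072 0.09879267] [0.58928469 0.06854315 0.11419868]
```

View pics/w3.png

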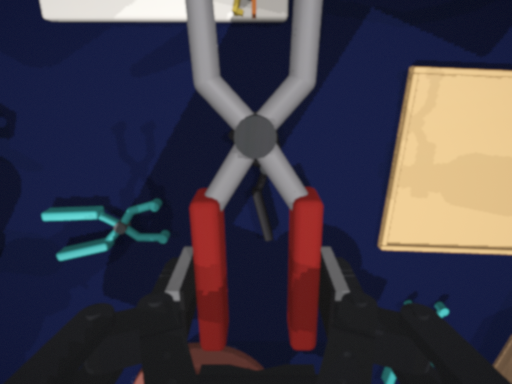

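The wrist view shows the red pliers gripped squarely, pivot at (255,136). The ears show at the top edge: yellow (238,8), orange (253,8). The base's front edge is level in the picture, so the filter's yaw is about 13.8°. Next I'll measure the pliers' pose in the hand.

```bash
python3 - <<'E'
from h import *
s,p,T=wristT(); Tc=p["T_tool_cam"]; print(p["cx"])
hsv=cv2.cvtColor(p["pixels"],cv2.COLOR_RGB2HSV); H,S,V=[hsv[...,i].astype(int) for i in range(3)]
red=((H<10)|(H>170))&(S>150)
for nm,a,b in(("L",185,250),("R",265,330)):
    m=red.copy(); m[:,:a]=0;m[:,b:]=0;m[:180]=0
    c=cloud(p,m,Tc); c=c[(abs(c[:,2])<.03)]
    top=c[c[:,2]<np.percentile(c[:,2],60)+.002]
    f=np.polyfit(c[:,0],c[:,2],1); l=cv2.fitLine(c[:,:2].astype(np.float32),2,0,.01,.01).ravel()
    print(nm,len(c),c.mean(0).round(4),"pitch",np.degrees(np.arctan(f[0])),"yaw",np.degrees(np.arctan2(l[1],l[0])))
    for lo in np.arange(-.04,.05,.015):
        k=c[(c[:,0]>lo)&(c[:,0]<lo+.015)]
        if len(k)>10: print(round(lo,3),len(k),k[:,1].min().round(4),k[:,1].max().round(4),np.percentile(k[:,2],[5,25,50]).round(4))
grey=(S<60)&(V>60)&(p["depth"]<.25)&(p["depth"]>0)
m=grey.copy(); m[100:165]=0; m[165:]=0
c=cloud(p,m,Tc)
for lo in np.arange(.05,.13,.01):
    k=c[(c[:,0]>lo)&(c[:,0]<lo+.01)]
    if len(k)>10:
        for q in(k[k[:,1]<0],k[k[:,1]>0]):
            if len(q): print("jaw",round(lo,3),len(q),q[:,1].min().round(4),q[:,1].max().round(4),np.percentile(q[:,2],[5,25,50]).round(4))
m=np.zeros_like(red);m[125:148,245:267]=1
c=cloud(p,m,Tc);print("pivot",np.median(c,0))
d=(V<100)&m; c=cloud(p,d,Tc);print("pivot dark",len(c),c.mean(0))
E
```

```text
256.9179463084777
L 4697 [ 0.006  -0.02   -0.0041] pitch 0.8629008518647235 yaw -1.2981358
-0.04 461 -0.0266 -0.0145 [-0.0067 -0.0062 -0.0057]
-0.025 815 -0.0266 -0.0146 [-0.0067 -0.0062 -0.0057]
-0.01 912 -0.0271 -0.0148 [-0.0067 -0.0061 -0.0055]
0.005 991 -0.0272 -0.0149 [-0.0066 -0.006  -0.0055]
0.02 1087 -0.0275 -0.015 [-0.0065 -0.0059 -0.0053]
0.035 431 -0.027 -0.0153 [-0.006  -0.005  -0.0038]
R 4656 [ 0.0064  0.0204 -0.0043] pitch 0.8958032222758324 yaw -0.1728975
-0.04 430 0.0155 0.0277 [-0.0067 -0.0061 -0.0056]
-0.025 807 0.0151 0.0275 [-0.0066 -0.0061 -0.0056]
-0.01 919 0.0151 0.0274 [-0.0065 -0.0059 -0.0054]
0.005 993 0.0148 0.0284 [-0.0065 -0.0058 -0.0054]
0.02 1055 0.0147 0.0271 [-0.0063 -0.0057 -0.0052]
0.035 452 0.0151 0.0266 [-0.0061 -0.0051 -0.0042]
jaw 0.07 280 -0.0214 -0.0062 [0.0002 0.0008 0.0015]
jaw 0.07 278 0.0045 0.0196 [0.0001 0.001  0.0017]
jaw 0.08 866 -0.0242 -0.0088 [0.0001 0.0009 0.0016]
jaw 0.08 868 0.0072 0.0222 [0.0002 0.001  0.0017]
jaw 0.09 830 -0.0247 -0.0144 [0.0001 0.0011 0.0017]
jaw 0.09 827 0.0124 0.0226 [0.0002 0.001  0.0017]
jaw 0.1 903 -0.0252 -0.0149 [0.0003 0.001  0.0017]
jaw 0.1 900 0.0126 0.0229 [0.0004 0.0012 0.0019]
jaw 0.11 14 -0.0252 -0.0155 [0.0025 0.0032 0.0035]
jaw 0.11 17 0.013 0.0228 [0.0026 0.0033 0.0043]
pivot [ 6.43088135e-02 -4.14464570e-05 -3.32043761e-03]
pivot dark 500 [ 0.06428364 -0.00021093 -0.00334823]
```

step_arm --deltas '[[54, [-17, 1, 0], -0.012], [54, [-18, 1.6, -20], 0], [54, [0, 0, -32], 0], [54, [0, 0, -35], 0], [54, [0, 0, -35], 0], [54, [0, 0, -35], 0], [57, [0, 0, -22], 0], [57, [0, 0, -10], 0]]'

```text
clock: 7.43
eef_pos: [0.4137, 0.0196, 0.1036]
orientation: [-179.9, 0.2, 13.1]
ft_force: [-0.7, -0.3, -2.1]
gripper_width: 0.671
grip_force: 5.8
```

step_arm --deltas '[[57, [0, 0, 0], 0], [57, [0, 0, 0], 0], [57, [0, 0, 0], 0], [57, [0, 0, 0], 0], [57, [0, 0, 0], 0], [57, [0, 0, 0], 0], [57, [0, 0, 0], 0], [57, [0, 0, 0], 0]]'

```text
clock: 8.1
eef_pos: [0.4159, 0.0194, 0.1067]
orientation: [180.0, -0.0, 13.1]
ft_force: [0.7, -1.1, -2.4]
gripper_width: 0.665
grip_force: 5.7
```

```bash
cat > chk.py <<'E'
from h import *
def look(tag):
    s=r.get_state(); p=r.snapshot("scene")
    a=Ro.from_euler("xyz",s["orientation"],degrees=True).as_matrix()
    n=s["eef_pos"]+a@[.1175,-.0013,.005]; c,q=np.cos(np.radians(13.75)),np.sin(np.radians(13.75))
    print(s["eef_pos"].round(4),s["orientation"].round(2),s["ft_force"].round(1),"open",(s["gripper_width"]*85.4).round(1),s["grip_force"])
    print("nose rel clip x' y' z",((np.array([c*n[0]+q*n[1]-.586,-q*n[0]+c*n[1]+.0844,n[2]-.101]))*1000).round(1))
    for k in("nose_left","nose_right","clip_mid","pliers"):
        for x in r.place_of(p,k)[:2]:
            uv=np.array(x["at"])*[512,384]; w=back(p,uv,z=.109 if k!="pliers" else .09); print(k,round(x["score"],2),uv.round(),w.round(4), "x',y'",(1000*(c*w[0]+q*w[1]-.586)).round(1),(1000*(-q*w[0]+c*w[1]+.0844)).round(1))
    cv2.imwrite(f"pics/{tag}.png",cv2.resize(p["pixels"][170:270,190:320,::-1],None,fx=6,fy=6,interpolation=cv2.INTER_CUBIC))
    return p
E
python3 -c "
from chk import *
look('c1')"
```

```text
Traceback (most recent call last):
  File "chk.py", line 6, in look
    print(s["eef_pos"].round(4),s["orientation"].round(2),s["ft_force"].round(1),"open",(s["gripper_width"]*85.4).round(1),s["grip_force"])
                                                                                        ^^^^^^^^^^^^^^^^^^^^^^^^^^^^^^^
AttributeError: 'float' object has no attribute 'round'
```

```bash
sed -i 's/(s\["gripper_width"\]\*85.4).round(1)/s["gripper_width"]*85.4/' chk.py
python3 -c "
from chk import *
look('c1')"
```

```text
[0.4158 0.0194 0.1066] [ 1.7999e+02 -2.0000e-02  1.3110e+01] [ 0.1 -0.1 -1.7] open 57.12491965311055 5.6534238159656525
nose rel clip x' y' z [-60.    4.4   0.6]
nose_left 0.86 [252. 205.] [0.5504 0.032  0.109 ] x',y' -43.8 -15.3
nose_left 0.81 [262. 181.] [0.466 0.089 0.109] x',y' -112.2 60.1
nose_right 0.76 [247. 218.] [0.5904 0.0087 0.109 ] x',y' -10.5 -47.5
nose_right 0.61 [118. 195.] [ 0.4044 -0.2886  0.109 ] x',y' -261.8 -292.1
clip_mid 0.8 [265. 216.] [0.5955 0.0525 0.109 ] x',y' 4.9 -6.2
pliers 0.92 [231. 210.] [ 0.5327 -0.0179  0.09  ] x',y' -72.8 -59.6
pliers 0.91 [268. 169.] [0.4004 0.1298 0.09  ] x',y' -166.2 115.3
```

View pics/c1.png

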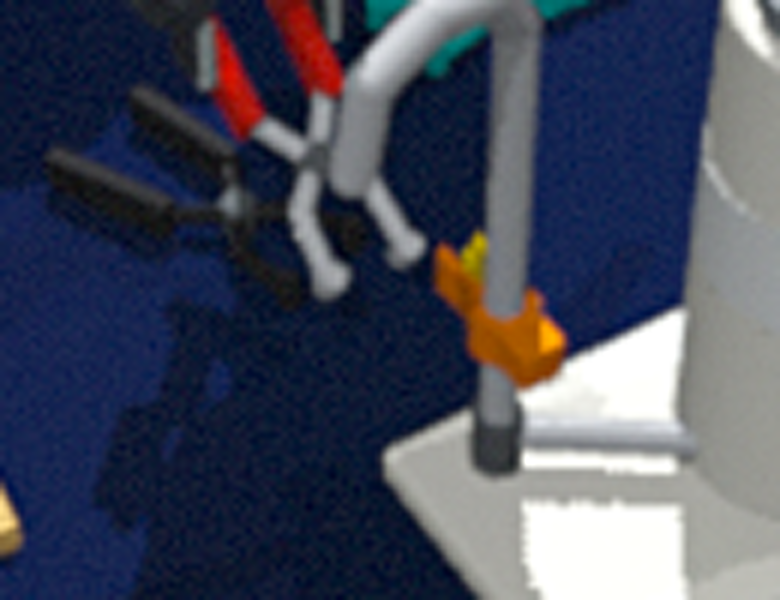

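```bash
cat >> chk.py <<'E'
def loc(p,uv,z=None):
    c,q=np.cos(np.radians(13.75)),np.sin(np.radians(13.75)); w=back(p,uv,z=z)
    return (1000*np.array([c*w[0]+q*w[1]-.586,-q*w[0]+c*w[1]+.0844,w[2]-.101])).round(1)
def seg(p):
    hsv=cv2.cvtColor(p["pixels"],cv2.COLOR_RGB2HSV).astype(int); out={}
    for nm,lo,hi in(("orange",6,21),("yellow",22,34)):
        m=(hsv[...,0]>=lo)&(hsv[...,0]<=hi)&(hsv[...,1]>130)&(hsv[...,2]>60); m[:200]=0;m[240:]=0;m[:,255:]&=True;m[:,:255]=0;m[:,290:]=0
        v,u=np.nonzero(m); o=np.array([loc(p,(a,b)) for a,b in zip(u,v)]); o=o[(abs(o[:,0])<60)&(abs(o[:,2])<30)]; print(nm,len(o),"min",o.min(0),"max",o.max(0)); out[nm]=np.c_[o]
    return out
E
python3 - <<'E'
from chk import *
p=r.snapshot("scene")
print("right",loc(p,(245.3,216.5)),loc(p,(245.3,216),z=.109))
print("left",loc(p,(257.5,210.8)),loc(p,(257.5,210.5),z=.109))
o=seg(p)
print(loc(p,(263.3,211.3),z=.112), loc(p,(263.3,212.5)))
for nm in o:
    k=o[nm]; f=k[(k[:,0]<0)&(k[:,2]>5)]; print(nm,len(f),f.mean(0),f[:6].tolist())
# pipe
hsv=cv2.cvtColor(p["pixels"],cv2.COLOR_RGB2HSV)
P=[loc(p,(u,v)) for v in range(200,216) for u in range(266,284)]
P=np.array([a for a in P if 15<a[2]<60 and 10<a[0]<50]); print("pipe",len(P),P.min(0),P.max(0),P.mean(0))
E
```

```text
right [-76.  -16.1 -59.6] [-19.1 -48.4   8. ]
left [-75.3  22.3 -57.1] [-19.7 -12.7   8. ]
orange 172 min [ -6.  -14.6 -11.5] max [59.9 13.  23.2]
yellow 21 min [-5.4 -6.7 -1.9] max [26.5 14.3 25. ]
[-7.2 -3.7 11. ] [-96.3  55.5 -98.3]
orange 5 [-3.42 -4.04  8.48] [[-5.9, -2.4, 9.0], [-5.8, -5.4, 7.2], [-3.1, -4.3, 8.9], [-1.2, -2.6, 9.6], [-1.1, -5.5, 7.7]]
yellow 6 [-3.16666667 10.53333333  8.68333333] [[-4.6, 14.3, 11.9], [-1.1, 12.0, 12.6], [-5.4, 9.1, 7.0], [-2.6, 10.2, 8.7], [-4.0, 8.2, 5.1], [-1.3, 9.4, 6.8]]
pipe 53 [31.2 -9.2 33.4] [39.9  6.3 59.9] [37.03396226 -3.76226415 47.96603774]
```

```bash
python3 - <<'E'
from h import *
s,p,T=wristT(); Tc=p["T_tool_cam"]
cv2.imwrite("pics/w4.png",p["pixels"][...,::-1])
hsv=cv2.cvtColor(p["pixels"],cv2.COLOR_RGB2HSV); H,S,V=[hsv[...,i].astype(int) for i in range(3)]
red=((H<10)|(H>170))&(S>150)
for a,b in((170,255),(256,340)):
    m=red.copy(); m[:,:a]=0;m[:,b:]=0;m[180:]&=True
    c=cloud(p,m,Tc); 
    for lo in np.arange(-.05,.07,.015):
        k=c[(c[:,0]>lo)&(c[:,0]<lo+.015)]
        if len(k)>10: print(a,round(lo,3),len(k),np.median(k[:,1]).round(4),np.percentile(k[:,2],[5,25,50]).round(4))
E
```

```text
170 -0.05 18 -0.025 [-0.0029  0.1055  0.1061]
170 -0.035 812 -0.0216 [-0.018  -0.0167 -0.0152]
170 -0.02 1266 -0.0215 [-0.0131 -0.0106 -0.0083]
170 -0.005 1175 -0.0211 [-0.0042 -0.0019  0.0005]
170 0.01 980 -0.0214 [0.0049 0.0073 0.0097]
170 0.025 543 -0.0214 [0.013  0.0146 0.016 ]
256 -0.035 570 0.0231 [-0.017  -0.0156 -0.0143]
256 -0.02 1157 0.0225 [-0.0129 -0.0104 -0.0081]
256 -0.005 972 0.0224 [-0.0043 -0.0023 -0.0001]
256 0.01 708 0.0191 [0.006  0.0089 0.0109]
256 0.025 524 0.0218 [0.0133 0.0146 0.016 ]
```

View pics/w4.png

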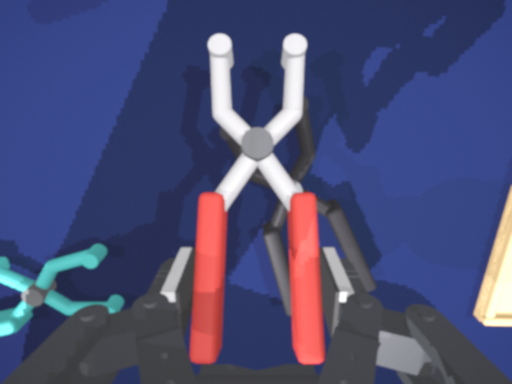

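The wrist view (pivot at (257,142)) shows the jaws have drooped about 30° about the finger line, because opening to 57 made the handle faces non-parallel. I'll take the pliers back to the tray to level them on its floor, then re-grip about 15 mm nearer the centre of mass and stay at 54 or less.

step_arm --deltas '[[54, [0, 0, 20], 0], [54, [0, 0, 30], 0], [54, [0, -10, 30], 0], [54, [5, -30, 20], 0.015], [54, [5, -40, 0], 0.015], [54, [5, -40, 0], 0.015], [54, [5, -40, 0], 0.015], [54, [5, -40, 0], 0.015]]'

```text
clock: 9.17
eef_pos: [0.4406, -0.1826, 0.2066]
orientation: [180.0, -0.0, 17.5]
ft_force: [1.7, 0.7, -1.7]
gripper_width: 0.632
grip_force: 6.4
```

step_arm --deltas '[[54, [5, -40, 0], 0.01], [54, [5, -40, 0], 0], [54, [0, -30, 0], 0], [54, [0, -15, 0], 0], [54, [0, 0, -30], 0], [54, [0, 0, -35], 0], [54, [0, 0, -30], 0], [54, [0, 0, -15], 0]]'

```text
clock: 9.83
eef_pos: [0.4489, -0.3038, 0.0929]
orientation: [-179.8, 0.1, 18.0]
ft_force: [-0.7, 0.6, -1.5]
gripper_width: 0.635
grip_force: 6.4
```

step_arm --deltas '[[54, [0, 0, -12], 0], [54, [0, 0, -12], 0], [54, [0, 0, -12], 0], [54, [0, 0, -12], 0], [54, [0, 0, -8], 0], [54, [0, 0, -6], 0], [54, [0, 0, -4], 0], [54, [0, 0, 0], 0]]'

```text
clock: 10.5
eef_pos: [0.4506, -0.3053, 0.03]
orientation: [-180.0, 0.0, 18.0]
ft_force: [-0.2, 0.1, -2.0]
gripper_width: 0.634
grip_force: 6.7
```

step_arm --deltas '[[54, [0, 0, -3], 0], [54, [0, 0, -1.5], 0], [58, [0, 0, 0], 0], [62, [0, 0, 0], 0], [66, [0, 0, 0], 0], [72, [0, 0, 0], 0], [74, [0, 0, 0], 0], [74, [0, 0, 0], 0]]'

```text
clock: 11.17
eef_pos: [0.4508, -0.3057, 0.026]
orientation: [180.0, -0.0, 18.0]
ft_force: [0.4, 0.7, 0.4]
gripper_width: 0.866
grip_force: 0.0
```

```bash
cat > hand.py <<'E'
from h import *
def hand(tag=None):
    s,p,T=wristT(); Tc=p["T_tool_cam"]; print(s["eef_pos"].round(4),s["orientation"].round(2),s["ft_force"].round(1),s["gripper_width"]*85.4)
    if tag: cv2.imwrite(f"pics/{tag}.png",p["pixels"][...,::-1])
    H,S,V=[cv2.cvtColor(p["pixels"],cv2.COLOR_RGB2HSV)[...,i].astype(int) for i in range(3)]
    red=(((H<10)|(H>170))&(S>150)).astype(np.uint8); n,lab,st,ce=cv2.connectedComponentsWithStats(red)
    for i in range(1,n):
        if st[i,4]<1500: continue
        c=cloud(p,lab==i,Tc); c=c[abs(c[:,2])<.04]; l=cv2.fitLine(c[:,:2].astype(np.float32),2,0,.01,.01).ravel()
        t=[(np.percentile(c[abs(c[:,0]-x)<.008][:,2],25)*1000).round(1) if (abs(c[:,0]-x)<.008).sum()>20 else None for x in(-.04,-.02,0,.02)]
        print("handle x",c[:,0].min().round(4),c[:,0].max().round(4),"y",np.percentile(c[:,1],[1,50,99]).round(4),"yaw",np.degrees(np.arctan(l[1]/l[0])).round(2),"top z",t)
    x=r.place_of(p,"pliers"); 
    for k in x[:3]:
        w=back(p,np.array(k["at"])*[512,384],Tc); print("pivot?",round(k["score"],2),w.round(4))
    dark=np.zeros_like(red,bool); 
    g=(S<70)&(V>50)&(p["depth"]<.25)&(p["depth"]>0); g[170:]=0; c=cloud(p,g,Tc)
    for lo in(.08,.09,.10,.11):
        k=c[(c[:,0]>lo)&(c[:,0]<lo+.01)&(abs(c[:,1])<.04)&(c[:,2]<.012)]
        if len(k)>20: print("jaws",lo,k[:,1].min().round(4),k[:,1].max().round(4),"mid",((k[:,1].min()+k[:,1].max())/2).round(4),np.percentile(k[:,2],10).round(4))
E
python3 -c "
from hand import *
hand('w5')"
```

```text
[ 0.4508 -0.3057  0.026 ] [ 1.7999e+02 -1.0000e-02  1.7980e+01] [0.4 0.7 0.4] 73.95344462713422
handle x -0.0596 0.0364 y [-0.0339 -0.0254 -0.0182] yaw 5.12 top z [np.float64(-4.3), np.float64(-4.4), np.float64(-4.4), np.float64(-4.3)]
handle x -0.0381 0.0367 y [0.0187 0.0262 0.0355] yaw -5.31 top z [np.float64(-4.2), np.float64(-4.3), np.float64(-4.3), np.float64(-4.3)]
pivot? 0.94 [ 0.0623  0.0012 -0.0021]
jaws 0.08 -0.0264 0.0265 mid 0.0 0.0015
jaws 0.09 -0.0278 0.028 mid 0.0001 0.0015
jaws 0.1 -0.0298 0.0292 mid -0.0003 -0.0015
jaws 0.11 -0.018 0.0184 mid 0.0002 0.005
```

View pics/w5.png

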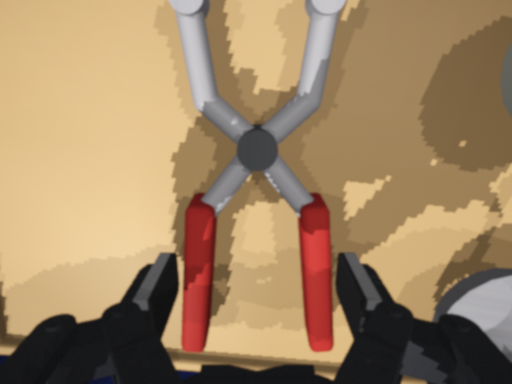

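The wrist view shows the pliers flat and straight in the tray again, pivot at (257,148). I'll move 14 mm forward and re-grip.

step_arm --deltas '[[74, [4.4, 1.4, 0], 0], [74, [4.5, 1.5, 0], 0], [74, [4.4, 1.4, 0], 0], [68, [0, 0, 0], 0], [62, [0, 0, 0], 0], [57, [0, 0, 0], 0], [54, [0, 0, 0], 0], [54, [0, 0, 0], 0]]'

```text
clock: 11.93
eef_pos: [0.4649, -0.3022, 0.0272]
orientation: [179.9, -0.1, 18.0]
ft_force: [-1.3, 0.1, 12.0]
gripper_width: 0.636
grip_force: 11.6
```

step_arm --deltas '[[54, [0, 0, 2], 0], [54, [0, 0, 4], 0], [54, [0, 0, 8], 0], [54, [0, 0, 14], 0], [54, [0, 0, 20], 0], [54, [0, 0, 20], 0], [54, [0, 0, 16], 0], [54, [0, 0, 8], 0]]'

```text
clock: 12.6
eef_pos: [0.4647, -0.3018, 0.1203]
orientation: [179.9, -0.1, 18.0]
ft_force: [-0.0, -0.4, -2.1]
gripper_width: 0.634
grip_force: 8.6
```

```bash
python3 -c "
from hand import *
hand()"
```

```text
[ 0.4647 -0.3018  0.1203] [ 1.7988e+02 -7.0000e-02  1.7980e+01] [-0.  -0.4 -2.1] 54.1183167887857
handle x -0.0514 0.0218 y [-0.0268 -0.0201 -0.015 ] yaw -0.65 top z [np.float64(-3.2), np.float64(-3.2), np.float64(-3.1), np.float64(-2.8)]
handle x -0.0505 0.0222 y [0.0152 0.0206 0.0273] yaw 0.89 top z [np.float64(-3.1), np.float64(-3.1), np.float64(-3.0), np.float64(-2.7)]
pivot? 0.6 [ 0.0516  0.0012 -0.0006]
jaws 0.08 -0.0239 0.0241 mid 0.0001 0.0031
jaws 0.09 -0.0245 0.0243 mid -0.0001 0.0
jaws 0.1 -0.0247 0.0249 mid 0.0001 -0.0003
```

step_arm --deltas '[[54, [-5, 15, 10], 0], [54, [-5, 30, 12], -0.012], [54, [-5, 40, 12.7], -0.012], [54, [-5, 40, 0], -0.012], [54, [-5, 40, 0], -0.012], [54, [-5, 40, 0], -0.012], [54, [-5, 40, 0], -0.013], [54, [0, 40, 0], 0]]'

```text
clock: 13.37
eef_pos: [0.427, -0.015, 0.1514]
orientation: [-179.9, 0.1, 13.7]
ft_force: [0.8, -0.2, -0.8]
gripper_width: 0.633
grip_force: 8.6
```

step_arm --deltas '[[54, [0, 25, 0], 0], [54, [0, 12, 0], 0], [54, [8, 2, 0], 0], [54, [14, 4, 0], 0], [54, [16, 5, 0], 0], [54, [14, 4, 0], 0], [54, [8, 2, 0], 0], [54, [3, 0.6, 0], 0]]'

```text
clock: 14.03
eef_pos: [0.4931, 0.0373, 0.1517]
orientation: [-180.0, 0.0, 13.8]
ft_force: [-0.3, -0.2, -0.4]
gripper_width: 0.634
grip_force: 8.6
```

step_arm --deltas '[[54, [0, 0, 0], 0], [54, [0, 0, 0], 0], [54, [0, 0, 0], 0], [54, [0, 0, 0], 0], [54, [0, 0, 0], 0], [54, [0, 0, 0], 0], [54, [0, 0, 0], 0], [54, [0, 0, 0], 0]]'

```text
clock: 14.7
eef_pos: [0.492, 0.0377, 0.1525]
orientation: [180.0, -0.0, 13.8]
ft_force: [0.7, -0.3, -2.0]
gripper_width: 0.634
grip_force: 8.6
```

```bash
python3 - <<'E'
from hand import *
hand('w6')
i=cv2.imread('pics/w6.png'); cv2.imwrite('pics/w6c.png',cv2.resize(i[:200,150:360],None,fx=3,fy=3,interpolation=cv2.INTER_CUBIC))
E
```

```text
[0.492  0.0377 0.1525] [ 1.80e+02 -1.00e-02  1.38e+01] [ 0.7 -0.3 -2. ] 54.16116436107144
handle x -0.0508 0.022 y [-0.0268 -0.0202 -0.015 ] yaw -0.97 top z [np.float64(-3.2), np.float64(-3.2), np.float64(-3.1), np.float64(-2.8)]
handle x -0.0492 0.022 y [0.0152 0.0206 0.0273] yaw 1.02 top z [np.float64(-3.2), np.float64(-3.1), np.float64(-3.0), np.float64(-2.8)]
pivot? 0.95 [-0.0592  0.0232  0.1373]
pivot? 0.78 [ 0.0514  0.0018 -0.0007]
jaws 0.08 -0.024 0.0239 mid -0.0001 0.0031
jaws 0.09 -0.0245 0.0245 mid 0.0 -0.0
jaws 0.1 -0.0248 0.0248 mid -0.0 -0.0003
```

View pics/w6c.png

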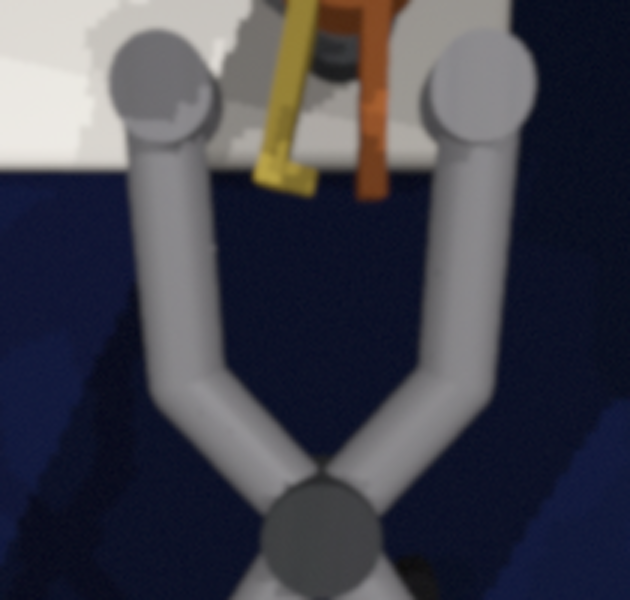

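The cropped wrist view shows the pliers level, noses at crop (160,87) and (482,87). Both ears are between them: yellow free end at (285,180), orange at (372,195). Next I'll work out the offsets.

```bash
python3 - <<'E'
from hand import *
s,p,T=wristT(); Tc=p["T_tool_cam"]
f=lambda a,b:(150+a/3,b/3)
mm=lambda w:(w*1000).round(1)
for n,a,b in(("noseL",155,82),("noseR",482,82),("Lin",205,85),("Rin",425,85),("pivot",322,538)): 
    d=p["depth"][int(b/3),int(150+a/3)]; print(n,mm(back(p,f(a,b),Tc)))
H,S,V=[cv2.cvtColor(p["pixels"],cv2.COLOR_RGB2HSV)[...,i].astype(int) for i in range(3)]
for nm,lo,hi in(("orange",5,19),("yellow",20,34)):
    m=(H>=lo)&(H<=hi)&(S>110); m[70:]=0; m[:,:225]=0; m[:,290:]=0
    c=cloud(p,m,Tc)*1000; top=c[c[:,2]<np.percentile(c[:,2],50)+3]; print(nm,len(c),"topz",np.percentile(c[:,2],[5,25,50]).round(1),"x",c[:,0].min().round(1),c[:,0].max().round(1))
    for lo2 in np.arange(80,112,4):
        k=top[(top[:,0]>lo2)&(top[:,0]<lo2+4)]
        if len(k)>5: print(lo2,k[:,1].min().round(1),k[:,1].max().round(1))
E
```

```text
noseL [ 1.013e+02 -1.880e+01 -1.000e-01]
noseR [101.4  19.    0.7]
Lin [101.1 -13.2   0.9]
Rin [102.   13.    7.8]
pivot [46.6  0.5 -0.6]
orange 796 topz [39.3 40.1 40.7] x 90.7 121.0
88 6.5 9.8
92 6.4 10.2
96 6.3 9.7
100 6.3 10.1
104 6.2 10.0
108 6.2 9.9
yellow 737 topz [39.4 40.2 40.8] x 91.3 124.5
92 -10.4 -5.8
96 -9.0 -4.8
100 -8.0 -3.9
104 -7.4 -3.3
108 -6.6 -2.4
```

step_arm --deltas '[[54, [0.2, -1, -4], 0], [54, [0, 0, -7], 0], [54, [0, 0, -8], 0], [54, [0, 0, -8], 0], [54, [0, 0, -7], 0], [54, [0, 0, -5], 0], [54, [0, 0, -4], 0], [54, [0, 0, 0], 0]]'

```text
clock: 15.52
eef_pos: [0.4917, 0.0368, 0.1085]
orientation: [-180.0, 0.1, 13.8]
ft_force: [-0.2, -1.0, -1.4]
gripper_width: 0.637
grip_force: 8.6
```

```bash
cat > ears.py <<'E'
from hand import *
def ears():
    s,p,T=wristT(); Tc=p["T_tool_cam"]
    H,S,V=[cv2.cvtColor(p["pixels"],cv2.COLOR_RGB2HSV)[...,i].astype(int) for i in range(3)]
    for nm,lo,hi in(("orange",5,19),("yellow",20,34)):
        m=(H>=lo)&(H<=hi)&(S>110); m[100:]=0; m[:,:200]=0; m[:,320:]=0
        c=cloud(p,m,Tc)*1000
        if len(c)<10: print(nm,len(c)); continue
        top=c[c[:,2]<np.percentile(c[:,2],50)+3]; print(nm,len(c),"z",np.percentile(c[:,2],[5,50]).round(1),"x",c[:,0].min().round(1))
        for x in range(80,112,4):
            k=top[(top[:,0]>x)&(top[:,0]<x+4)]
            if len(k)>5: print("  ",x,k[:,1].min().round(1),k[:,1].max().round(1))
    return p
E
python3 -c "
from ears import *
hand('w7'); ears()"
```

```text
[0.4917 0.0368 0.1085] [-1.7997e+02  8.0000e-02  1.3800e+01] [-0.2 -1.  -1.4] 54.39102638512359
handle x -0.0509 0.0223 y [-0.0268 -0.0201 -0.015 ] yaw -0.94 top z [np.float64(-3.3), np.float64(-3.3), np.float64(-3.1), np.float64(-2.7)]
handle x -0.0514 0.0219 y [0.0152 0.0206 0.0273] yaw 0.99 top z [np.float64(-3.1), np.float64(-3.1), np.float64(-3.0), np.float64(-2.7)]
pivot? 0.91 [ 0.0518  0.0002 -0.0006]
pivot? 0.6 [-0.0585  0.0207  0.0972]
jaws 0.08 -0.024 0.0239 mid -0.0001 0.0031
jaws 0.09 -0.0246 0.0246 mid 0.0 0.0
jaws 0.1 -0.0248 0.0249 mid 0.0 -0.0004
orange 820 z [-3.8 -2.6] x 90.8
   88 5.2 9.1
   92 5.2 9.0
   96 5.2 9.1
   100 5.3 9.2
   104 5.2 9.1
   108 5.2 9.0
yellow 1042 z [-3.6 -2. ] x 91.2
   92 -11.4 -6.7
   96 -10.4 -5.8
   100 -9.2 -5.0
   104 -8.4 -4.0
   108 -7.6 -3.7
```

Noses are level around the ears, with 4 mm of clearance each side. I'll squeeze while moving the midline onto the shut ears' middle.

step_arm --deltas '[[52, [0.3, -1, 0], 0], [50, [0.2, -1, 0], 0], [48, [0.2, -0.9, 0], 0], [46, [0, 0, 0], 0], [45, [0, 0, 0], 0], [44, [0, 0, 0], 0], [43, [0, 0, 0], 0], [43, [0, 0, 0], 0]]'

```text
clock: 16.33
eef_pos: [0.4933, 0.0333, 0.1095]
orientation: [179.9, -0.0, 13.8]
ft_force: [0.1, -3.1, -0.3]
gripper_width: 0.507
grip_force: 23.0
```

```bash
python3 -c "
from ears import *
hand('w8'); ears()"
```

```text
[0.4933 0.0333 0.1095] [ 1.7994e+02 -1.0000e-02  1.3750e+01] [ 0.1 -3.1 -0.3] 43.30528338010415
handle x -0.0511 0.023 y [0.0045 0.0132 0.0222] yaw 7.49 top z [np.float64(-0.7), np.float64(-0.9), np.float64(-1.0), np.float64(-1.0)]
handle x -0.0514 0.0228 y [-0.0219 -0.0124 -0.0033] yaw -8.27 top z [np.float64(-0.7), np.float64(-0.9), np.float64(-1.1), np.float64(-1.0)]
pivot? 0.92 [-0.0027  0.0092  0.0095]
pivot? 0.75 [0.0545 0.0003 0.0001]
jaws 0.08 -0.02 0.0191 mid -0.0005 0.0039
jaws 0.09 -0.0189 0.0182 mid -0.0004 0.0038
jaws 0.1 -0.0185 0.0177 mid -0.0004 0.0003
orange 778 z [-3.7 -2.5] x 90.6
   88 1.7 5.6
   92 1.7 5.6
   96 2.0 5.5
   100 2.0 5.8
   104 2.0 5.7
   108 2.0 5.6
yellow 908 z [-3.6 -2.3] x 90.6
   88 -6.0 -2.1
   92 -6.0 -2.1
   96 -5.8 -2.1
   100 -6.1 -2.4
   104 -5.8 -2.3
   108 -6.0 -2.3
```

The ears are now parallel and 12 mm wide overall, so the clip is shut. I'll open to 54 and check that it holds.

step_arm --deltas '[[45, [0, 0, 0], 0], [47, [0, 0, 0], 0], [49, [0, 0, 0], 0], [51, [0, 0, 0], 0], [52, [0, 0, 0], 0], [53, [0, 0, 0], 0], [54, [0, 0, 0], 0], [54, [0, 0, 0], 0]]'

```text
clock: 17.15
eef_pos: [0.493, 0.0339, 0.1094]
orientation: [-180.0, -0.0, 13.8]
ft_force: [0.7, -0.7, -0.9]
gripper_width: 0.629
grip_force: 9.5
```

```bash
python3 -c "
from ears import *
hand('w9'); ears()"
```

```text
[0.493  0.0339 0.1094] [-180.    -0.    13.8] [ 0.7 -0.7 -0.9] 53.74890769005592
handle x -0.0509 0.0221 y [-0.0266 -0.0199 -0.0147] yaw -1.51 top z [np.float64(-3.0), np.float64(-3.1), np.float64(-3.1), np.float64(-2.8)]
handle x -0.0504 0.0223 y [0.0151 0.0206 0.0273] yaw 0.52 top z [np.float64(-2.9), np.float64(-3.0), np.float64(-2.9), np.float64(-2.6)]
pivot? 0.75 [ 0.052  -0.0002 -0.0007]
pivot? 0.71 [-0.0602  0.0167  0.0979]
jaws 0.08 -0.0246 0.0232 mid -0.0007 0.0028
jaws 0.09 -0.0251 0.0234 mid -0.0009 -0.0004
jaws 0.1 -0.0254 0.0238 mid -0.0008 -0.0007
orange 750 z [-3.8 -2.6] x 90.8
   88 2.4 6.2
   92 2.4 6.3
   96 2.7 6.2
   100 2.6 6.1
   104 2.3 6.3
   108 2.3 6.3
yellow 889 z [-3.7 -2.4] x 90.8
   88 -5.6 -1.7
   92 -5.6 -1.7
   96 -5.2 -1.7
   100 -5.1 -1.7
   104 -5.3 -1.6
   108 -5.3 -1.7
```

The clip stays shut with the jaws open. I'll back straight out and return to the tray.

step_arm --deltas '[[54, [-4, -1, 0], 0], [54, [-9, -2, 0], 0], [54, [-12, -3, 0], 0], [54, [-13, -3, 0], 0], [54, [-12, -3, 0], 0], [54, [-8, -2, 10], 0], [54, [0, -10, 20], 0], [54, [0, -25, 13], 0]]'

```text
clock: 17.97
eef_pos: [0.4333, -0.0139, 0.1533]
orientation: [-179.9, 0.0, 13.9]
ft_force: [2.0, -0.3, -1.7]
gripper_width: 0.631
grip_force: 9.5
```

step_arm --deltas '[[54, [3, -38, 0], 0.012], [54, [4, -40, 0], 0.012], [54, [5, -40, 0], 0.012], [54, [5, -40, 0], 0.012], [54, [5, -40, 0], 0.012], [54, [5, -40, 0], 0.013], [54, [3, -30, 0], 0], [54, [0, -15, 0], 0]]'

```text
clock: 18.63
eef_pos: [0.4645, -0.3018, 0.1523]
orientation: [179.9, -0.0, 17.8]
ft_force: [-0.6, 1.0, -1.8]
gripper_width: 0.633
grip_force: 9.5
```

step_arm --deltas '[[54, [0, -4, 0], 0], [54, [0, 0, -10], 0], [54, [0, 0, -22], 0], [54, [0, 0, -28], 0], [54, [0, 0, -22], 0], [54, [0, 0, -14], 0], [54, [0, 0, -8], 0], [54, [0, 0, 0], 0]]'

```text
clock: 19.3
eef_pos: [0.4636, -0.2996, 0.0466]
orientation: [-179.8, 0.1, 18.1]
ft_force: [-0.3, 0.3, -0.8]
gripper_width: 0.632
grip_force: 9.5
```

```bash
python3 -c "
from hand import *
hand('w10')"
```

```text
[ 0.4636 -0.2996  0.0466] [-1.798e+02  1.100e-01  1.806e+01] [-0.3  0.3 -0.8] 53.9317433939272
handle x -0.0826 0.0224 y [0.0151 0.0207 0.0273] yaw -0.03 top z [np.float64(-2.9), np.float64(-2.9), np.float64(-2.9), np.float64(-2.6)]
handle x -0.0742 0.0219 y [-0.0265 -0.0199 -0.0148] yaw -1.16 top z [np.float64(-3.0), np.float64(-3.1), np.float64(-3.0), np.float64(-2.8)]
pivot? 0.63 [ 0.0519  0.001  -0.001 ]
jaws 0.08 -0.0246 0.0233 mid -0.0007 0.0028
jaws 0.09 -0.0252 0.0234 mid -0.0009 -0.0003
jaws 0.1 -0.0256 0.0237 mid -0.0009 -0.0007
```

step_arm --deltas '[[54, [0, -1, -6], 0], [54, [0, -1, -6], 0], [54, [0, 0, -4], 0], [54, [0, 0, -2], 0], [54, [0, 0, -1], 0], [54, [0, 0, 0], 0], [57, [0, 0, 0], 0], [60, [0, 0, 0], 0]]'

```text
clock: 20.07
eef_pos: [0.4651, -0.3043, 0.0296]
orientation: [180.0, -0.0, 18.0]
ft_force: [1.0, 0.4, -0.4]
gripper_width: 0.7
grip_force: 6.9
```

step_arm --deltas '[[64, [0, 0, 0], 0], [68, [0, 0, 0], 0], [72, [0, 0, 0], 0], [74, [0, 0, 0], 0], [74, [0, 0, 0], 0], [74, [0, 0, 2], 0], [74, [0, 0, 4], 0], [74, [0, 0, 8], 0]]'

```text
clock: 20.73
eef_pos: [0.4645, -0.3039, 0.0433]
orientation: [-179.9, 0.0, 18.0]
ft_force: [0.1, 0.6, 0.8]
gripper_width: 0.866
grip_force: 0.0
```

step_arm --deltas '[[74, [0, 0, 16], 0], [74, [0, 0, 25], 0], [74, [0, 0, 30], 0], [74, [0, 0, 35], 0], [74, [0, 0, 35], 0], [74, [0, 0, 30], 0], [74, [0, 0, 20], 0], [74, [0, 0, 0], 0]]'

```text
clock: 21.4
eef_pos: [0.4666, -0.3056, 0.2399]
orientation: [179.6, -0.2, 18.0]
ft_force: [0.2, 0.6, 0.8]
gripper_width: 0.869
grip_force: 0.0
```

```bash
python3 - <<'E'
from chk import *
s,w,T=wristT(); p=r.snapshot("scene"); print(s["clock"],s["eef_pos"])
hsv=cv2.cvtColor(w["pixels"],cv2.COLOR_RGB2HSV)
m=((hsv[...,0]<10)|(hsv[...,0]>170))&(hsv[...,1]>150)
n,lab,st,_=cv2.connectedComponentsWithStats(m.astype(np.uint8))
for i in range(1,n):
    if st[i,4]>300:
        k=cloud(w,lab==i,T); k=k[k[:,2]<.06]; print(k.mean(0).round(4),np.percentile(k[:,2],[5,50,95]).round(4))
seg(p)
a=cv2.resize(p["pixels"][170:330,40:320,::-1],(784,448),interpolation=cv2.INTER_CUBIC)
cv2.imwrite("pics/fin.png",a)
E
```

```text
21.4 [ 0.4666476  -0.30557229  0.23990417]
[ 0.4427 -0.284   0.0291] [0.0239 0.0299 0.0312]
[ 0.4597 -0.3346  0.0292] [0.0275 0.0298 0.0312]
orange 171 min [ -5.4 -15.1 -10.3] max [59.9 13.  25.5]
yellow 17 min [-7.6  1.1  8.3] max [44.6  6.9 12.4]
```

View pics/fin.png

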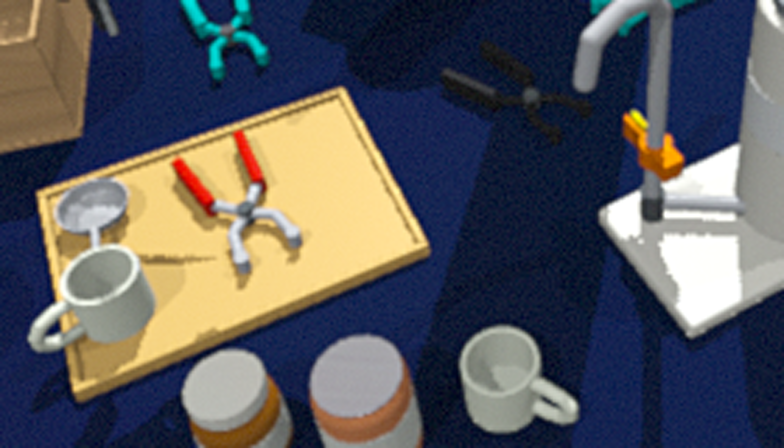

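The final view shows the pliers flat in the tray at (240,205), the clip shut at (648,140), and the cups and strainer in place.

```bash
python3 -c "
from plant import r
print(r.sign_off())"
```

```text
the job is handed in; nothing more can be done
None
```

The clip is squeezed shut and stayed shut when I opened the jaws, the pliers lie flat in the tray, and the job was handed in at 21.4 s; after they drooped in the grip on the first approach, I laid them back in the tray once and re-gripped.

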